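# Set the sprung dish stop and slide the culture dish home

### The job

Make the dish stage ready for imaging: first push the sprung stop slide back by its upright thumb plate and let it go, so that it springs back and catches on the stop pin at its middle position. Then push the large agar dish along the rails until it rests against the stop bar, and move clear. Just push, without lifting anything, and leave the other things on the bench where they stand.

Things in the scene. Friction and masses are not known exactly. Their poses are not given: they have to be found in the camera images.
- stage: The dish stage, fixed to the bench: grey base plate 300 x 130 mm, 10 mm thick. Origin at the centre of its underside, on the bench; its +x runs along the plate, the way the slide and the dish are pushed; z up. Two guide rails (inner faces at y = +48 and -48 mm, 6 mm thick, tops 18 mm above the bench) run from x = -135 mm to 0. The dish enters from the -x end. A block 60 mm wide, tops 26 mm above the bench, stands at the +x end (x = 137 to 149 mm).
- stop (a joint): Travel in m of the plain aluminium stop slide along the stage's +x. It is 0 at home, where a spring holds it (at the start); 0.058 at the end of its travel. The spring pushes it back towards home with 4 N at 0, rising to about 8.6 N at the end; its return is damped. Pushed past the middle and released, it returns and is caught on the stop pin at 0.035 (middle position; pushing to 0.045 or more is ample). Released short of 0.036 it goes home again.
- stop_thumb (a point): Point on the slide's upright thumb plate, centre of the width of the face that looks to the stage's -x (the face to push, with a round black rubber spot), 45 mm above the bench. The plate is 44 mm wide (stage y), 8 mm thick, from 18 to 62 mm above the bench. Moves with the slide; at home it is at stage x = 50 mm. Between the back of the stop bar and this face lies a flat tongue 44 mm wide, 53 mm long, top 18 mm above the bench.
- stop_bar (a point): Centre of the front face (towards the stage's -x) of the slide's stop bar, 18 mm above the bench. The bar is 56 mm wide (stage y), 12 mm thick, from 11 to 27 mm above the bench, 65 mm in front of the thumb plate's pushing face and moving with it. At home at stage x = -15 mm, in middle position at stage x = +20 mm. The dish is to rest against this face.
- pin_top (a point): Tip of the spring-loaded stop pin, 8 mm diameter, in the base plate at stage x = 43, y = 36 mm; when up, its tip is 23 mm above the bench. The slide's ramped tab presses it down in passing and it springs up again by itself; leave it alone.
- dish_center (a point): Centre of the large agar dish (loose, 90 mm diameter, 16 mm high, about 45 g), half-way up. It starts lying on the base plate between the rails, centre 75 to 95 mm from the stage origin on the -x side, with a gap to the stop bar; its top is 26 mm above the bench. Slides easily on the plate.
- small_dish_center (a point): Bystander: centre of the small dish, 60 mm diameter, 14 mm high, on the bench beside the stage's entrance.
- beaker_center (a point): Bystander: centre of the white plastic beaker, 72 mm diameter, 100 mm high, on the bench beside the stage.
- jar_center (a point): Bystander: centre of the glass jar with a metal cap, 72 mm diameter, 120 mm high, on the bench beside the stage.
- rack_center (a point): Bystander: centre of the yellow tube rack, 135 x 66 mm, 32 mm high with tube caps to 42 mm, on the bench beside the stage.
- dish: The large agar dish itself: origin at the centre of its underside, z up (see dish_center).
Things that resemble listed ones, but are neither listed nor needed, are in the scene too. Leave any black or blue look-alike of the dish alone.

How it is judged:
On the way, in this order (a step that is already met when the one before it is completed fails the run):
1. the stop slide has been pushed back beyond its middle position, with the dish still where it started (within 12 mm) (value of joint stop above 0.0385 m and distance of dish_center from where it was at the start of the episode below 0.012 m).
2. the slide has been let go and is caught at its middle position (35 mm, within 3 mm), with the dish still where it started (value of joint stop between 0.032 and 0.038 m and contact force between the fingers and stop below 0.05 N and distance of dish_center from where it was at the start of the episode below 0.012 m), for 0.2 s.
At the end, for the whole second after the job is handed in: The stop slide stays caught at its middle position (35 mm, within 3 mm) and the large dish lies flat between the rails, at rest, with its rim against the stop bar (gap at most 4 mm) (value of joint stop between 0.032 and 0.038 m and x of dish_center in the frame of stop_bar between -0.049 and -0.042 m and y of dish_center in the frame of stage between -0.006 and 0.006 m and z of dish_center in the frame of stage below 0.021 m and angle between dish_center's own z axis and vertical below 0.08 rad and linear speed of dish below 0.01 m/s); the robot touches nothing.
It fails at once if the large dish is lifted off the stage plate by more than 8 mm or tipped by more than 15 degrees (z of dish_center in the frame of stage above 0.026 m or angle between dish_center's own z axis and vertical above 0.26 rad).
It fails at once if a bystander (beaker, jar, tube rack, small dish) is displaced by more than 25 mm (distance of any of beaker_center, jar_center, rack_center, small_dish_center from where it was at the start of the episode above 0.025 m).
It also fails if it takes over 48 s, if anything falls off the work surface, if the arm or the gripper's body presses on something with over 40 N, if the wrist force passes 120 N, or if a joint passes its speed limit or range.

### The arm

A 7-joint arm with a two-finger parallel gripper is mounted at the origin on the work surface. World frame = base frame: x ahead of the robot, y to its left, z up, the work surface at z = 0. Lengths are in m, angles in rad, forces in N, time in s.
With the tool pointing down it reaches from about 0.425 to 0.925 m from the base axis. Payload 6.8 kg.
Tool frame: the origin (TCP) lies midway between the tips of the shut fingers; the grasp point (between the pads) lies robot.grip_point_offset behind it (robot.grip_point_offset is the distance from the TCP to the grasp point, in m); z points along the fingers, y is the line along which they close (so a half turn about z gives the same grasp; the last joint's range is limited). The gripper opens to 88 mm and grips with 3 to 60 N. Pads are 20 mm wide; open, the fingers measure 115 mm over their backs; the gripper's body (75 mm by 178 mm) begins 61 mm behind the grasp point.
Start: joints at [1.193, 0.477, 0.022, 1.555, -0.011, 1.109, -0.083], TCP at [0.18, -0.651, 0.223] pointing down, gripper open.
Joint ranges: [-2.96, 2.96], [-0.34, 2.1], [-1.41, 1.46], [0.24, 2.44], [-1.37, 4.51], [0.17, 1.92], [-2.96, 2.96]. Speed limits (rad/s): [2.39, 2.39, 3.14, 3.14, 3.14, 3.14, 3.14].

### API

Orientations are given as a rotation vector (axis times angle).
In Python, from workcell import robot gives the robot as it stands.
- The arm moves only by the tool send_rows, never from a script. Its argument "plan" is a list of rows, each an object of numbers: "claw": the opening, from 0 (shut) to 1 (fully open); "tx", "ty", "tz": the shift along the world's x, y, z in m; "ax", "ay", "az": the turn, a rotation vector about the world's x, y, z in rad. A call has 1 to 12 rows; each row is the pose to reach, as a shift and turn from the pose commanded when the call began; what a row does not reach only later rows make up. A row lasts 1/12 s, in which the tool goes at most 41.7 mm and 7.16 degrees, less where a joint would pass 70% of its speed; a pose out of reach is approached as far as the arm can. A call with a gripper value outside its range is refused whole. The fingers move at their own pace and stop on an object; "squeeze" is the grip in N (left out, the last holds). Time passes only in rows, so rows that repeat a pose let the fingers close. It gives the time, the measured TCP pose, the force, the opening and the grip force at its end, in the units of the state.
- robot.read_state(): the state, without advancing time (a new reading comes with each control period).
- robot.read_camera(name): name is "scene" or "top"; returns the picture (400x640x3 uint8, red, green, blue); there is no depth.
- robot.camera_model(name): a dict with "fx", "fy", "cx", "cy" (pixels), "eye" and "attitude" of the camera in the world. Camera axes: x right, y down, z forward; pixel columns grow to the right and rows downward; lengths in m; the calibration is good to about 2 mm. A picture is of the moment at which its call begins. camera_model takes no time and is no camera call.
- robot.close_job(): hands the job in; it is judged then, once.
The state is a dict: "t": time; "joint_positions": joint angles; "joint_velocities": joint speeds; "joint_torque": joint torques, N m; "position": TCP position; "tcp_rot": TCP orientation; "contact_force": force on the tool from outside, world axes, zero at the start; "moment": the same for the moment, N m; "finger_gap": finger opening in m; "grasp_force": force on a finger pad.
Only numpy, scipy, OpenCV 4.12 (cv2) and the standard library are available. Lean on these libraries where they do the work, as an engineer would, in place of code of your own. Each camera call takes 0.05 s, during which the arm holds its last target. There are 200 camera calls.

## Working session

There is one attempt and no reset: what is moved stays moved. The work goes in short steps, Python scripts to look and compute and a tool call to move; the robot and the scene stay as the last step left them, time stands still between calls to the robot, and variables do not carry over. Pictures are saved under pics/ and viewed, at most 10 in all, crops included, and the job is handed in when it is done.

Besides the shell and the picture viewer there is one more tool, called after ">>>" by a JSON object that holds its "fn" and its "kwargs". send_rows: Moves the arm, as the interface text tells. Its arguments: {"type":"object","properties":{"plan":{"type":"array"},"squeeze":{"type":"number"}},"required":["plan"]}

```bash
mkdir -p pics
python3 - <<'E'
from workcell import robot
import cv2
for n in("scene","top"):
    cv2.imwrite(f"pics/{n}0.png",robot.read_camera(n)[:,:,::-1]); print(robot.camera_model(n))
s=robot.read_state(); print(s); print(robot.grip_point_offset)
E
```

```text
{'fx': 397.7615064595685, 'fy': 397.7615064595685, 'cx': 327.6982777949877, 'cy': 197.78007692975885, 'eye': array([0.99603983, 0.57238079, 0.55378213]), 'attitude': array([-0.79738716, -2.47042561,  1.19867762])}
{'fx': 367.86897025125063, 'fy': 367.86897025125063, 'cx': 310.6645903181529, 'cy': 193.36309041376845, 'eye': array([0.56930443, 0.05209489, 0.822105  ]), 'attitude': array([-2.16836517,  2.16754504, -0.06694233])}
{'t': 0.1, 'joint_positions': array([ 1.19291233,  0.47771176,  0.0223593 ,  1.55631504, -0.0114789 ,
        1.10930047, -0.08310853]), 'joint_velocities': array([-0.00018813, -0.00070331,  0.0001596 , -0.00205826, -0.00116421,
        0.00102766, -0.00134519]), 'joint_torque': array([ 4.67493664e-03, -5.84090745e+01,  1.54016085e+00, -2.73314810e+01,
       -5.41815581e-02,  1.31016778e-02,  7.08860443e-05]), 'position': array([ 0.17973652, -0.65008273,  0.22179893]), 'tcp_rot': array([-3.11150061e+00, -4.22291202e-01,  5.59476461e-04]), 'contact_force': array([0.27302625, 0.11102124, 0.18129913]), 'moment': array([-0.00644412, -0.01395431, -0.00359893]), 'grasp_force': 0.0, 'finger_gap': 0.08754705579028287}
0.0187
```

View pics/scene0.png

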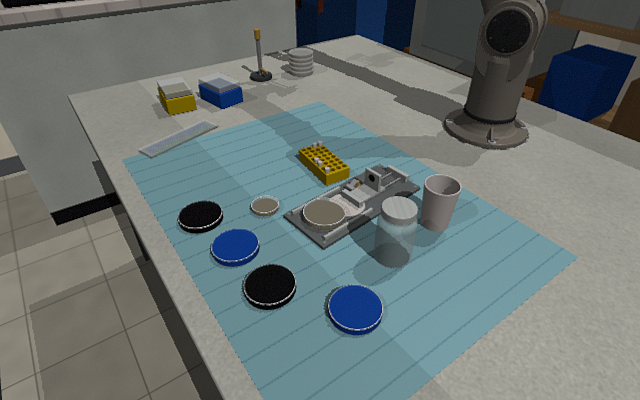

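View pics/top0.png

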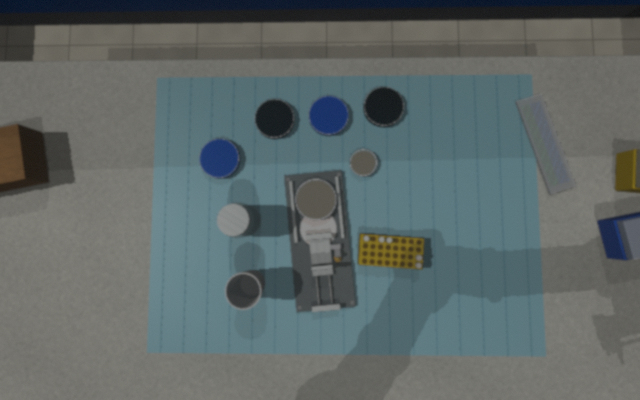

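The top picture shows the stage from about (285..345, 175) at the dish entrance to (355, 305) at the end block. The dish is at (316,199) and the thumb plate near (321,268). Stage +x points toward the robot. I'll enlarge both views.

Run:
```python
import cv2
a=cv2.imread("pics/top0.png")[165:320,270:370]
cv2.imwrite("pics/topc.png",cv2.convertScaleAbs(cv2.resize(cv2.rotate(a,cv2.ROTATE_90_COUNTERCLOCKWISE),None,fx=5,fy=5,interpolation=2),alpha=1.5))
a=cv2.imread("pics/scene0.png")[150:250,275:435]
cv2.imwrite("pics/scenec.png",cv2.convertScaleAbs(cv2.resize(a,None,fx=5,fy=5,interpolation=2),alpha=1.4))
```

```text
(no output)
```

View pics/topc.png

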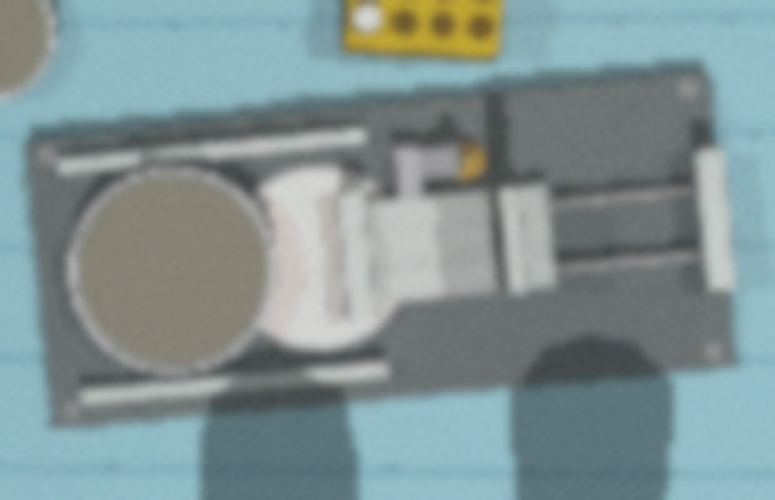

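View pics/scenec.png

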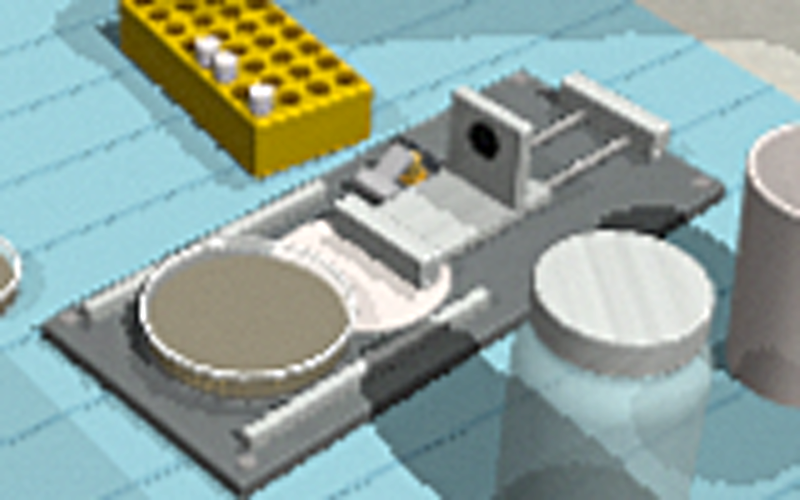

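The top crop shows plate corners at about (30,132), (708,65), (735,362) and (55,425), the dish at (171,268), and the thumb plate top at x 500–552, y 185–293. In the scene crop the plate corners are at (42,330), (520,72), (725,188) and (245,492). The black spot is at (484,140) and the dish top at (248,315). I'll fit the stage pose from these.

```bash
cat > h.py <<'E'
from workcell import robot
import numpy as np
from scipy.spatial.transform import Rotation as R
from scipy.optimize import least_squares
C={n:robot.camera_model(n) for n in("scene","top")}
def proj(n,P):
    c=C[n];p=R.from_rotvec(c["attitude"]).inv().apply(np.atleast_2d(P)-c["eye"])
    return np.c_[c["fx"]*p[:,0]/p[:,2]+c["cx"],c["fy"]*p[:,1]/p[:,2]+c["cy"]]
def tri(ps,p0=(.55,.05,.03)):
    r=least_squares(lambda P:np.concatenate([(proj(n,P)-uv).ravel() for n,uv in ps.items()]),p0);return r.x,r.fun
T=lambda X,Y:np.array([369-(Y+.5)/5+.5,165+(X+.5)/5-.5])
S=lambda X,Y:np.array([275+(X+.5)/5-.5,150+(Y+.5)/5-.5])
def W(q,P): # stage->world
    c,s=np.cos(q[2]),np.sin(q[2]);P=np.atleast_2d(P);return np.c_[q[0]+c*P[:,0]-s*P[:,1],q[1]+s*P[:,0]+c*P[:,1],P[:,2]]
E
python3 - <<'E'
from h import *
K=np.array([[-.15,.065,0],[.15,.065,0],[.15,-.065,0],[-.15,-.065,0]])
t=np.array([T(*p) for p in[(30,132),(708,65),(735,362),(55,425)]]);s=np.array([S(*p) for p in[(42,330),(520,72),(725,188),(245,492)]])
def f(q,u=1,v=1):
    P=W(q,K)+[0,0,q[3]];return np.concatenate([u*(proj("top",P)-t).ravel(),v*(proj("scene",P)-s).ravel()])
for u,v in((1,1),(1,0),(0,1)):
    r=least_squares(lambda q:np.r_[f(q,u,v),(q[3]-.01)*1000*(u*v==0)],[.5,.05,3.1,.01]);print(r.x,np.abs(r.fun).max())
    if u*v: q=r.x; np.save("q.npy",q)
    else: continue
inv=lambda P:R.from_rotvec([0,0,-q[2]]).apply(P-np.r_[q[:2],0])
d=tri({"top":T(171,268),"scene":S(248,315)});print("dish top",d,inv(d[0]))
# thumb plate top front corners predicted at home
P=W(q,[[.05,.022,.062],[.05,-.022,.062],[.058,.022,.062],[.058,-.022,.062],[.05,0,.045],[-.015,.028,.027],[-.015,-.028,.027]])
for w in P:
    a=proj("top",w)[0];b=proj("scene",w)[0];print(w.round(4),"top",((a[1]-165)*5).round(),((369-a[0])*5).round(),"scene",((b-[275,150])*5).round())
E
```

```text
[0.53407321 0.0499001  3.24039172 0.00345639] 0.9718985328341887
[0.53521546 0.04938515 3.23594392 0.00974209] 1.040888540673592
[0.53777389 0.05566303 3.24922295 0.00975588] 0.7773700206491299
dish top (array([0.62418982, 0.05917191, 0.01911168]), array([-0.23512239,  0.29888627, -0.36122256, -0.02539728])) [-0.09059171 -0.00033764  0.01911168]
[0.4865 0.0231 0.062 ] top 500.0 180.0 scene [448.  82.]
[0.4821 0.0669 0.062 ] top 511.0 287.0 scene [521. 125.]
[0.4785 0.0223 0.062 ] top 520.0 178.0 scene [460.  76.]
[0.4742 0.0661 0.062 ] top 531.0 285.0 scene [533. 118.]
[0.4843 0.045  0.045 ] top 501.0 234.0 scene [481. 135.]
[0.5518 0.0235 0.027 ] top 337.0 184.0 scene [330. 196.]
[0.5462 0.0792 0.027 ] top 350.0 314.0 scene [420. 255.]
```

The stage is at about (0.536, 0.052) with yaw 3.24. Heights read about 6 mm low, which is a calibration bias between the views. I'll shut the fingers and hover over the tongue, then check the relative position from near.

>>> {"fn": "send_rows", "kwargs": {"plan": [{"claw": 0, "tx": 0.1, "ty": 0.2, "tz": 0, "az": -0.1}, {"claw": 0, "tx": 0.2, "ty": 0.4, "tz": 0, "az": -0.171}, {"claw": 0, "tx": 0.331, "ty": 0.7, "tz": 0, "az": -0.171}, {"claw": 0, "tx": 0.331, "ty": 0.7, "tz": 0, "az": -0.171}, {"claw": 0, "tx": 0.331, "ty": 0.7, "tz": 0, "az": -0.171}, {"claw": 0, "tx": 0.331, "ty": 0.7, "tz": 0, "az": -0.171}, {"claw": 0, "tx": 0.331, "ty": 0.7, "tz": 0, "az": -0.171}, {"claw": 0, "tx": 0.331, "ty": 0.7, "tz": 0, "az": -0.171}, {"claw": 0, "tx": 0.331, "ty": 0.7, "tz": 0, "az": -0.171}, {"claw": 0, "tx": 0.331, "ty": 0.7, "tz": 0, "az": -0.171}, {"claw": 0, "tx": 0.331, "ty": 0.7, "tz": 0, "az": -0.171}, {"claw": 0, "tx": 0.331, "ty": 0.7, "tz": 0, "az": -0.171}]}}

```text
invalid input
```

>>> {"fn": "send_rows", "kwargs": {"plan": [{"claw": 0, "tx": 0.331, "ty": 0.7, "tz": 0, "ax": 0, "ay": 0, "az": -0.171}, {"claw": 0, "tx": 0.331, "ty": 0.7, "tz": 0, "ax": 0, "ay": 0, "az": -0.171}, {"claw": 0, "tx": 0.331, "ty": 0.7, "tz": 0, "ax": 0, "ay": 0, "az": -0.171}, {"claw": 0, "tx": 0.331, "ty": 0.7, "tz": 0, "ax": 0, "ay": 0, "az": -0.171}, {"claw": 0, "tx": 0.331, "ty": 0.7, "tz": 0, "ax": 0, "ay": 0, "az": -0.171}, {"claw": 0, "tx": 0.331, "ty": 0.7, "tz": 0, "ax": 0, "ay": 0, "az": -0.171}, {"claw": 0, "tx": 0.331, "ty": 0.7, "tz": 0, "ax": 0, "ay": 0, "az": -0.171}, {"claw": 0, "tx": 0.331, "ty": 0.7, "tz": 0, "ax": 0, "ay": 0, "az": -0.171}, {"claw": 0, "tx": 0.331, "ty": 0.7, "tz": 0, "ax": 0, "ay": 0, "az": -0.171}, {"claw": 0, "tx": 0.331, "ty": 0.7, "tz": 0, "ax": 0, "ay": 0, "az": -0.171}, {"claw": 0, "tx": 0.331, "ty": 0.7, "tz": 0, "ax": 0, "ay": 0, "az": -0.171}, {"claw": 0, "tx": 0.331, "ty": 0.7, "tz": 0, "ax": 0, "ay": 0, "az": -0.171}], "squeeze": 10}}

```text
t: 1.1
position: [0.3938, -0.1966, 0.2226]
tcp_rot: [3.138, 0.155, -0.0]
contact_force: [1.0, -0.5, -0.9]
finger_gap: 0.0114
grasp_force: 0.0
```

>>> {"fn": "send_rows", "kwargs": {"plan": [{"claw": 0, "tx": 0.117, "ty": 0.247, "tz": 0, "ax": 0, "ay": 0, "az": 0}, {"claw": 0, "tx": 0.117, "ty": 0.247, "tz": 0, "ax": 0, "ay": 0, "az": 0}, {"claw": 0, "tx": 0.117, "ty": 0.247, "tz": 0, "ax": 0, "ay": 0, "az": 0}, {"claw": 0, "tx": 0.117, "ty": 0.247, "tz": 0, "ax": 0, "ay": 0, "az": 0}, {"claw": 0, "tx": 0.117, "ty": 0.247, "tz": 0, "ax": 0, "ay": 0, "az": 0}, {"claw": 0, "tx": 0.117, "ty": 0.247, "tz": 0, "ax": 0, "ay": 0, "az": 0}, {"claw": 0, "tx": 0.117, "ty": 0.247, "tz": -0.03, "ax": 0, "ay": 0, "az": 0}, {"claw": 0, "tx": 0.117, "ty": 0.247, "tz": -0.07, "ax": 0, "ay": 0, "az": 0}, {"claw": 0, "tx": 0.117, "ty": 0.247, "tz": -0.1, "ax": 0, "ay": 0, "az": 0}, {"claw": 0, "tx": 0.117, "ty": 0.247, "tz": -0.13, "ax": 0, "ay": 0, "az": 0}, {"claw": 0, "tx": 0.117, "ty": 0.247, "tz": -0.14, "ax": 0, "ay": 0, "az": 0}, {"claw": 0, "tx": 0.117, "ty": 0.247, "tz": -0.14, "ax": 0, "ay": 0, "az": 0}]}}

```text
t: 2.1
position: [0.5085, 0.0481, 0.0803]
tcp_rot: [3.137, 0.155, -0.009]
contact_force: [0.6, 0.0, 0.3]
finger_gap: 0.0005
grasp_force: 0.0
```

Run:
```python
from h import *
import cv2
s=robot.read_state();p=s["position"];print(s["t"],p,s["tcp_rot"],s["contact_force"])
im=robot.read_camera("scene")[:,:,::-1]
print("TCP at scene crop",(proj("scene",p)-[275,100])*5)
a=im[100:220,275:435]
cv2.imwrite("pics/s1.png",cv2.convertScaleAbs(cv2.resize(a,None,fx=5,fy=5,interpolation=2),alpha=1.4))
```

```text
2.1 [0.50848764 0.04805248 0.08026456] [ 3.13741985  0.15539477 -0.00889849] [0.63525619 0.02475003 0.34586195]
TCP at scene crop [[449.22189427 339.34782765]]
```

View pics/s1.png

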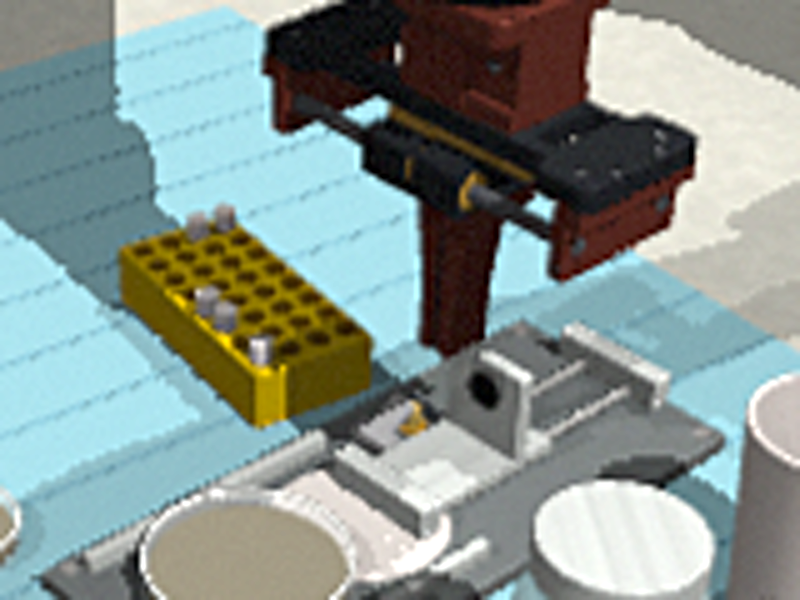

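The fingertips' bottom centre is at about (452,339) in the crop, against a predicted (449,339), so the scene calibration agrees well. The thumb plate is straight ahead with its spot at (484,388). I'll descend and push most of the way.

>>> {"fn": "send_rows", "kwargs": {"plan": [{"claw": 0, "tx": 0, "ty": 0.002, "tz": -0.018, "ax": 0, "ay": 0, "az": 0}, {"claw": 0, "tx": 0, "ty": 0.002, "tz": -0.034, "ax": 0, "ay": 0, "az": 0}, {"claw": 0, "tx": 0, "ty": 0.002, "tz": -0.034, "ax": 0, "ay": 0, "az": 0}, {"claw": 0, "tx": -0.006, "ty": 0.001, "tz": -0.034, "ax": 0, "ay": 0, "az": 0}, {"claw": 0, "tx": -0.012, "ty": 0.001, "tz": -0.034, "ax": 0, "ay": 0, "az": 0}, {"claw": 0, "tx": -0.018, "ty": 0, "tz": -0.034, "ax": 0, "ay": 0, "az": 0}, {"claw": 0, "tx": -0.024, "ty": 0, "tz": -0.034, "ax": 0, "ay": 0, "az": 0}, {"claw": 0, "tx": -0.03, "ty": -0.001, "tz": -0.034, "ax": 0, "ay": 0, "az": 0}, {"claw": 0, "tx": -0.036, "ty": -0.002, "tz": -0.034, "ax": 0, "ay": 0, "az": 0}, {"claw": 0, "tx": -0.042, "ty": -0.002, "tz": -0.034, "ax": 0, "ay": 0, "az": 0}, {"claw": 0, "tx": -0.048, "ty": -0.003, "tz": -0.034, "ax": 0, "ay": 0, "az": 0}, {"claw": 0, "tx": -0.048, "ty": -0.003, "tz": -0.034, "ax": 0, "ay": 0, "az": 0}]}}

```text
t: 3.15
position: [0.4657, 0.0462, 0.0508]
tcp_rot: [-3.136, -0.155, -0.013]
contact_force: [3.6, 1.4, 1.3]
finger_gap: 0.0007
grasp_force: 1.7
```

Run:
```python
from h import *
import cv2
s=robot.read_state();p=s["position"];print(s["t"],p,s["tcp_rot"],s["contact_force"])
im=robot.read_camera("scene")[:,:,::-1]
a=im[130:250,275:435]
cv2.imwrite("pics/s2.png",cv2.convertScaleAbs(cv2.resize(a,None,fx=5,fy=5,interpolation=2),alpha=1.4))
```

```text
3.15 [0.46569845 0.04620925 0.05083386] [-3.13617302 -0.15477875 -0.01282692] [3.62229291 1.39923504 1.27357773]
```

View pics/s2.png

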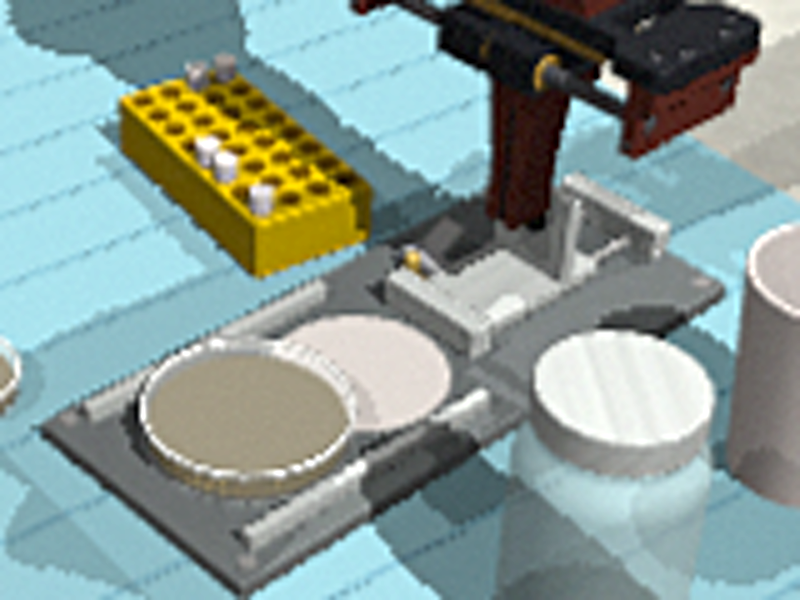

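The slide is partly pushed, with the bar's near top-left corner now at (388,275). The dish hasn't moved, at (248,410). I estimate 30–33 mm of travel so far, so I'll push on by 20 mm and settle.

>>> {"fn": "send_rows", "kwargs": {"plan": [{"claw": 0, "tx": -0.006, "ty": 0, "tz": -0.003, "ax": 0, "ay": 0, "az": 0}, {"claw": 0, "tx": -0.012, "ty": 0, "tz": -0.003, "ax": 0, "ay": 0, "az": 0}, {"claw": 0, "tx": -0.017, "ty": -0.001, "tz": -0.003, "ax": 0, "ay": 0, "az": 0}, {"claw": 0, "tx": -0.02, "ty": -0.001, "tz": -0.003, "ax": 0, "ay": 0, "az": 0}, {"claw": 0, "tx": -0.02, "ty": -0.001, "tz": -0.003, "ax": 0, "ay": 0, "az": 0}, {"claw": 0, "tx": -0.02, "ty": -0.001, "tz": -0.003, "ax": 0, "ay": 0, "az": 0}]}}

```text
t: 3.7
position: [0.447, 0.0451, 0.0481]
tcp_rot: [-3.137, -0.155, -0.015]
contact_force: [8.5, -0.6, 4.9]
finger_gap: 0.0006
grasp_force: 4.0
```

Run:
```python
from h import *
import cv2
s=robot.read_state();p=s["position"];print(s["t"],p,s["tcp_rot"],s["contact_force"])
for q in((.5378,.0557,3.2492),(.5352,.0494,3.236)):
    for x in(0,.03,.035,.04,.045,.05,.055):
        print(x,((proj("scene",W(q,[[-.015+x,.028,.027],[-.015+x,-.028,.027]]))-[275,130])*5).round(0).tolist())
im=robot.read_camera("scene")[:,:,::-1]
a=im[130:250,275:435]
cv2.imwrite("pics/s3.png",cv2.convertScaleAbs(cv2.resize(a,None,fx=5,fy=5,interpolation=2),alpha=1.4))
```

```text
3.7 [0.44704588 0.04507131 0.04806707] [-3.13651694 -0.1545166  -0.0150431 ] [ 8.48696679 -0.60182848  4.85833376]
0 [[331.0, 306.0], [423.0, 365.0]]
0.03 [[380.0, 279.0], [471.0, 336.0]]
0.035 [[388.0, 274.0], [479.0, 332.0]]
0.04 [[395.0, 270.0], [487.0, 327.0]]
0.045 [[403.0, 266.0], [495.0, 322.0]]
0.05 [[411.0, 262.0], [503.0, 318.0]]
0.055 [[419.0, 257.0], [510.0, 313.0]]
0 [[328.0, 296.0], [417.0, 356.0]]
0.03 [[376.0, 270.0], [466.0, 328.0]]
0.035 [[384.0, 266.0], [474.0, 323.0]]
0.04 [[392.0, 262.0], [482.0, 319.0]]
0.045 [[400.0, 257.0], [490.0, 314.0]]
0.05 [[408.0, 253.0], [498.0, 309.0]]
0.055 [[416.0, 249.0], [506.0, 305.0]]
```

View pics/s3.png

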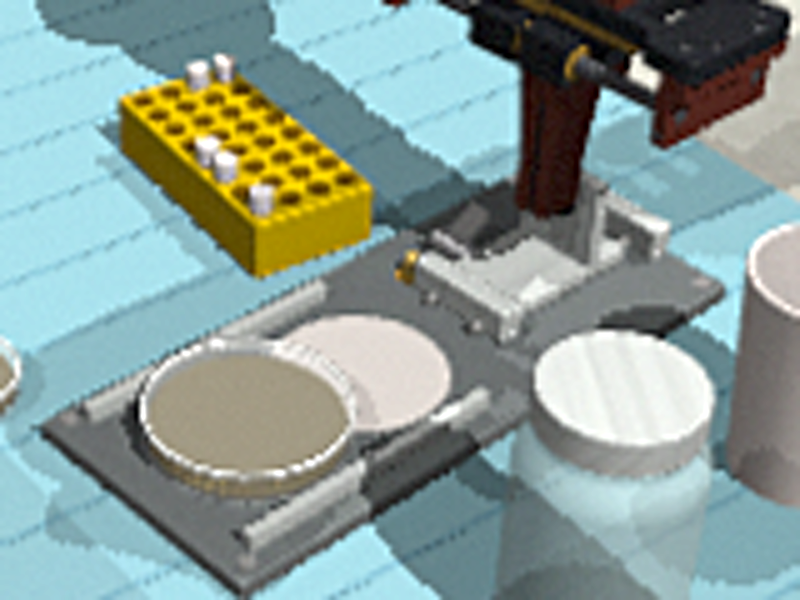

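The bar corner is at (417,257), which puts the slide at about 53 mm. The 8.5 N reaction agrees and the dish is unmoved. I'll release it: back off, wait, then lift.

>>> {"fn": "send_rows", "kwargs": {"plan": [{"claw": 0, "tx": 0.008, "ty": 0.001, "tz": 0, "ax": 0, "ay": 0, "az": 0}, {"claw": 0, "tx": 0.016, "ty": 0.002, "tz": 0, "ax": 0, "ay": 0, "az": 0}, {"claw": 0, "tx": 0.024, "ty": 0.002, "tz": 0, "ax": 0, "ay": 0, "az": 0}, {"claw": 0, "tx": 0.03, "ty": 0.003, "tz": 0, "ax": 0, "ay": 0, "az": 0}, {"claw": 0, "tx": 0.03, "ty": 0.003, "tz": 0, "ax": 0, "ay": 0, "az": 0}, {"claw": 0, "tx": 0.03, "ty": 0.003, "tz": 0, "ax": 0, "ay": 0, "az": 0}, {"claw": 0, "tx": 0.03, "ty": 0.003, "tz": 0, "ax": 0, "ay": 0, "az": 0}, {"claw": 0, "tx": 0.03, "ty": 0.003, "tz": 0, "ax": 0, "ay": 0, "az": 0}, {"claw": 0, "tx": 0.03, "ty": 0.003, "tz": 0.03, "ax": 0, "ay": 0, "az": 0}, {"claw": 0, "tx": 0.03, "ty": 0.003, "tz": 0.06, "ax": 0, "ay": 0, "az": 0}, {"claw": 0, "tx": 0.03, "ty": 0.003, "tz": 0.07, "ax": 0, "ay": 0, "az": 0}, {"claw": 0, "tx": 0.03, "ty": 0.003, "tz": 0.07, "ax": 0, "ay": 0, "az": 0}]}}

```text
t: 4.75
position: [0.4741, 0.0476, 0.1179]
tcp_rot: [3.138, 0.155, 0.007]
contact_force: [-0.3, 0.1, 0.7]
finger_gap: 0.0006
grasp_force: 0.0
```

Run:
```python
from h import *
import cv2
s=robot.read_state();p=s["position"];print(s["t"],p,s["tcp_rot"],s["contact_force"])
q=(.5378,.0557,3.2492)
# dish centre from scene (top rim z .026) crop(248,410) & from top crop
for n,uv in(("scene",np.array([275+248.5/5-.5,130+408/5-.5])),("top",T(171,268))):
    P=least_squares(lambda a:(proj(n,np.r_[a,.026])-uv).ravel(),[.6,.05]).x
    d=np.r_[P-q[:2],0];print(n,P,R.from_rotvec([0,0,-q[2]]).apply(d))
print("rear contact TCP",W(q,[[-.16,0,0],[-.085,0,0]]))
im=robot.read_camera("scene")[:,:,::-1]
a=im[130:250,275:435]
cv2.imwrite("pics/s4.png",cv2.convertScaleAbs(cv2.resize(a,None,fx=5,fy=5,interpolation=2),alpha=1.4))
```

```text
4.75 [0.47411169 0.0476127  0.11786116] [3.13768448 0.15476405 0.00717297] [-0.26806036  0.11076836  0.74956707]
scene [0.62561983 0.06237984] [-0.08802929  0.00279063  0.        ]
top [0.62436858 0.0586014 ] [-0.08637947  0.00641283  0.        ]
rear contact TCP [[0.69687455 0.07288397 0.        ]
 [0.62230835 0.06482898 0.        ]]
```

View pics/s4.png

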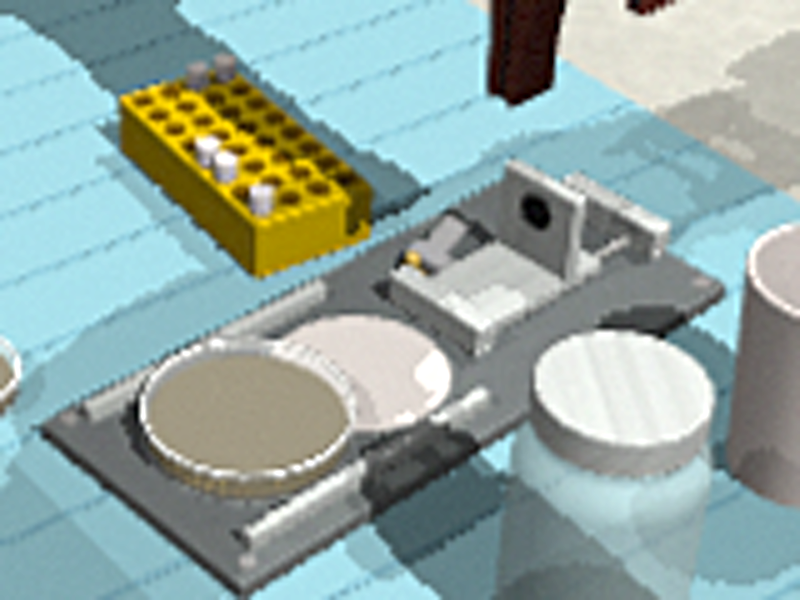

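The bar corner is at (390,272), so the slide is caught at 35 mm, and the dish is unmoved at stage x of about -88 mm. Next I go behind the dish.

>>> {"fn": "send_rows", "kwargs": {"plan": [{"claw": 0, "tx": 0.04, "ty": 0.004, "tz": 0, "ax": 0, "ay": 0, "az": 0}, {"claw": 0, "tx": 0.08, "ty": 0.008, "tz": 0, "ax": 0, "ay": 0, "az": 0}, {"claw": 0, "tx": 0.12, "ty": 0.012, "tz": 0, "ax": 0, "ay": 0, "az": 0}, {"claw": 0, "tx": 0.16, "ty": 0.016, "tz": 0, "ax": 0, "ay": 0, "az": 0}, {"claw": 0, "tx": 0.2, "ty": 0.02, "tz": 0, "ax": 0, "ay": 0, "az": 0}, {"claw": 0, "tx": 0.227, "ty": 0.023, "tz": 0, "ax": 0, "ay": 0, "az": 0}, {"claw": 0, "tx": 0.227, "ty": 0.023, "tz": 0, "ax": 0, "ay": 0, "az": 0}, {"claw": 0, "tx": 0.227, "ty": 0.023, "tz": -0.03, "ax": 0, "ay": 0, "az": 0}, {"claw": 0, "tx": 0.227, "ty": 0.023, "tz": -0.06, "ax": 0, "ay": 0, "az": 0}, {"claw": 0, "tx": 0.227, "ty": 0.023, "tz": -0.085, "ax": 0, "ay": 0, "az": 0}, {"claw": 0, "tx": 0.227, "ty": 0.023, "tz": -0.09, "ax": 0, "ay": 0, "az": 0}, {"claw": 0, "tx": 0.227, "ty": 0.023, "tz": -0.09, "ax": 0, "ay": 0, "az": 0}]}}

```text
t: 5.8
position: [0.6964, 0.07, 0.022]
tcp_rot: [3.137, 0.156, -0.011]
contact_force: [-0.6, -0.2, 0.9]
finger_gap: 0.0002
grasp_force: 0.0
```

Run:
```python
from h import *
import cv2
s=robot.read_state();p=s["position"];print(s["t"],p,s["tcp_rot"],s["contact_force"])
q=(.5378,.0557,3.2492)
print(R.from_rotvec([0,0,-q[2]]).apply(np.r_[p[:2]-q[:2],0]))
im=robot.read_camera("scene")[:,:,::-1]
print("TCP at crop",(proj("scene",p)-[255,130])*5)
a=im[130:250,255:415]
cv2.imwrite("pics/s5.png",cv2.convertScaleAbs(cv2.resize(a,None,fx=5,fy=5,interpolation=2),alpha=1.4))
```

```text
5.8 [0.69643947 0.06995501 0.02196866] [ 3.13675942  0.15583237 -0.01076348] [-0.63934294 -0.22870243  0.91125862]
[-0.15925287  0.00286529  0.        ]
TCP at crop [[211.60773335 489.90598945]]
```

View pics/s5.png

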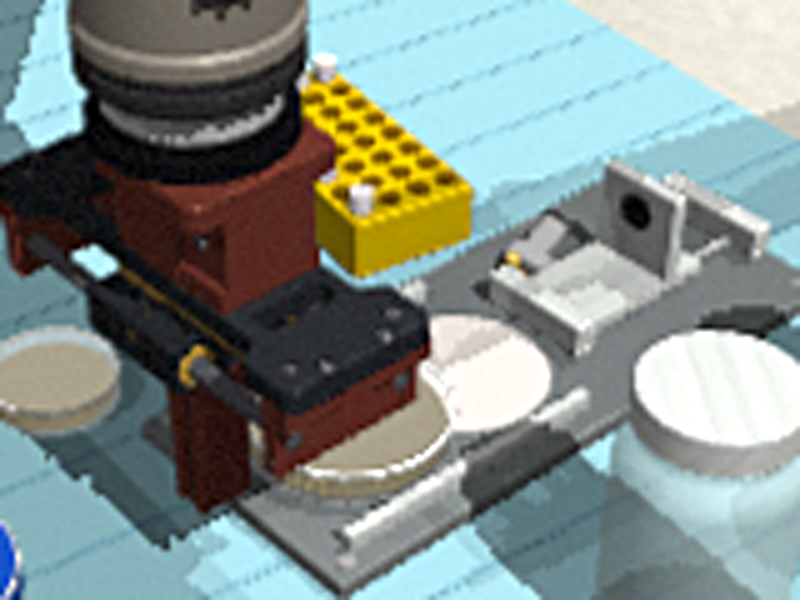

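The fingers stand behind the dish on the centreline, with their tip at about (212,490), and the bar remains caught. I'll push 60 mm first.

>>> {"fn": "send_rows", "kwargs": {"plan": [{"claw": 0, "tx": -0.003, "ty": 0.001, "tz": -0.003, "ax": 0, "ay": 0, "az": 0}, {"claw": 0, "tx": -0.008, "ty": 0.001, "tz": -0.003, "ax": 0, "ay": 0, "az": 0}, {"claw": 0, "tx": -0.014, "ty": 0.001, "tz": -0.003, "ax": 0, "ay": 0, "az": 0}, {"claw": 0, "tx": -0.02, "ty": 0, "tz": -0.003, "ax": 0, "ay": 0, "az": 0}, {"claw": 0, "tx": -0.026, "ty": -0.001, "tz": -0.003, "ax": 0, "ay": 0, "az": 0}, {"claw": 0, "tx": -0.032, "ty": -0.001, "tz": -0.003, "ax": 0, "ay": 0, "az": 0}, {"claw": 0, "tx": -0.038, "ty": -0.002, "tz": -0.003, "ax": 0, "ay": 0, "az": 0}, {"claw": 0, "tx": -0.044, "ty": -0.003, "tz": -0.003, "ax": 0, "ay": 0, "az": 0}, {"claw": 0, "tx": -0.05, "ty": -0.003, "tz": -0.003, "ax": 0, "ay": 0, "az": 0}, {"claw": 0, "tx": -0.055, "ty": -0.004, "tz": -0.003, "ax": 0, "ay": 0, "az": 0}, {"claw": 0, "tx": -0.058, "ty": -0.004, "tz": -0.003, "ax": 0, "ay": 0, "az": 0}, {"claw": 0, "tx": -0.06, "ty": -0.004, "tz": -0.003, "ax": 0, "ay": 0, "az": 0}]}}

```text
t: 6.85
position: [0.6391, 0.0663, 0.0226]
tcp_rot: [3.138, 0.155, -0.0]
contact_force: [-0.5, 0.2, 0.2]
finger_gap: 0.0007
grasp_force: 0.1
```

>>> {"fn": "send_rows", "kwargs": {"plan": [{"claw": 0, "tx": -0.003, "ty": 0, "tz": -0.002, "ax": 0, "ay": 0, "az": 0}, {"claw": 0, "tx": -0.006, "ty": -0.001, "tz": -0.003, "ax": 0, "ay": 0, "az": 0}, {"claw": 0, "tx": -0.009, "ty": -0.001, "tz": -0.003, "ax": 0, "ay": 0, "az": 0}, {"claw": 0, "tx": -0.012, "ty": -0.001, "tz": -0.003, "ax": 0, "ay": 0, "az": 0}, {"claw": 0, "tx": -0.014, "ty": -0.001, "tz": -0.003, "ax": 0, "ay": 0, "az": 0}, {"claw": 0, "tx": -0.015, "ty": -0.001, "tz": -0.003, "ax": 0, "ay": 0, "az": 0}, {"claw": 0, "tx": -0.016, "ty": -0.001, "tz": -0.003, "ax": 0, "ay": 0, "az": 0}, {"claw": 0, "tx": -0.016, "ty": -0.001, "tz": -0.003, "ax": 0, "ay": 0, "az": 0}]}}

```text
t: 7.52
position: [0.6235, 0.0654, 0.0197]
tcp_rot: [3.138, 0.155, -0.0]
contact_force: [0.4, -0.1, -0.6]
finger_gap: 0.0007
grasp_force: 0.0
```

>>> {"fn": "send_rows", "kwargs": {"plan": [{"claw": 0, "tx": -0.001, "ty": 0, "tz": 0, "ax": 0, "ay": 0, "az": 0}, {"claw": 0, "tx": -0.002, "ty": 0, "tz": 0, "ax": 0, "ay": 0, "az": 0}, {"claw": 0, "tx": -0.002, "ty": 0, "tz": 0, "ax": 0, "ay": 0, "az": 0}]}}

```text
t: 7.77
position: [0.6216, 0.0654, 0.0197]
tcp_rot: [3.138, 0.155, 0.0]
contact_force: [-0.3, 0.4, 0.1]
finger_gap: 0.0008
grasp_force: 0.0
```

Run:
```python
from h import *
import cv2
s=robot.read_state();p=s["position"];print(s["t"],p,s["contact_force"],s["grasp_force"])
q=(.5378,.0557,3.2492)
print(R.from_rotvec([0,0,-q[2]]).apply(np.r_[p[:2]-q[:2],0]))
im=robot.read_camera("scene")[:,:,::-1]
print("bar corners",(proj("scene",W(q,[[.02,.028,.027],[.02,-.028,.027]]))-[290,155])*8)
a=im[155:225,290:390]
cv2.imwrite("pics/s6.png",cv2.convertScaleAbs(cv2.resize(a,None,fx=8,fy=8,interpolation=2),alpha=1.4))
```

```text
7.7667 [0.62159639 0.06544206 0.0196999 ] [-0.31076706  0.4100765   0.07519919] 0.0
[-0.084358 -0.000686  0.      ]
bar corners [[500.24974056 239.14140722]
 [646.90485652 330.86199183]]
```

View pics/s6.png

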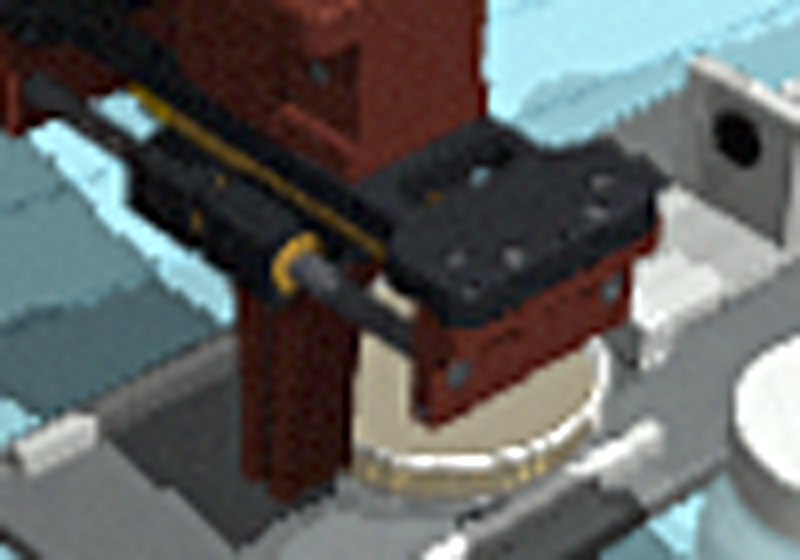

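The dish rim at (605,370) nearly reaches the bar, with a few mm left. I'll creep on until the force rises.

>>> {"fn": "send_rows", "kwargs": {"plan": [{"claw": 0, "tx": -0.001, "ty": 0, "tz": 0, "ax": 0, "ay": 0, "az": 0}, {"claw": 0, "tx": -0.002, "ty": 0, "tz": 0, "ax": 0, "ay": 0, "az": 0}, {"claw": 0, "tx": -0.003, "ty": 0, "tz": 0, "ax": 0, "ay": 0, "az": 0}, {"claw": 0, "tx": -0.003, "ty": 0, "tz": 0, "ax": 0, "ay": 0, "az": 0}]}}

```text
t: 8.15
position: [0.6184, 0.0654, 0.0196]
tcp_rot: [3.138, 0.155, -0.0]
contact_force: [-0.3, -0.5, 0.4]
finger_gap: 0.0008
grasp_force: 0.0
```

>>> {"fn": "send_rows", "kwargs": {"plan": [{"claw": 0, "tx": -0.001, "ty": 0, "tz": 0, "ax": 0, "ay": 0, "az": 0}, {"claw": 0, "tx": -0.001, "ty": 0, "tz": 0, "ax": 0, "ay": 0, "az": 0}, {"claw": 0, "tx": -0.001, "ty": 0, "tz": 0, "ax": 0, "ay": 0, "az": 0}]}}

```text
t: 8.4
position: [0.6175, 0.0654, 0.0196]
tcp_rot: [3.138, 0.155, -0.0]
contact_force: [-0.1, -0.1, 0.1]
finger_gap: 0.0007
grasp_force: 0.0
```

>>> {"fn": "send_rows", "kwargs": {"plan": [{"claw": 0, "tx": -0.001, "ty": 0, "tz": 0, "ax": 0, "ay": 0, "az": 0}, {"claw": 0, "tx": -0.001, "ty": 0, "tz": 0, "ax": 0, "ay": 0, "az": 0}, {"claw": 0, "tx": -0.001, "ty": 0, "tz": 0, "ax": 0, "ay": 0, "az": 0}]}}

```text
t: 8.65
position: [0.6167, 0.0654, 0.0197]
tcp_rot: [3.138, 0.155, 0.0]
contact_force: [1.2, 0.3, -0.3]
finger_gap: 0.0004
grasp_force: 0.2
```

>>> {"fn": "send_rows", "kwargs": {"plan": [{"claw": 0, "tx": -0.001, "ty": 0, "tz": 0, "ax": 0, "ay": 0, "az": 0}, {"claw": 0, "tx": -0.001, "ty": 0, "tz": 0, "ax": 0, "ay": 0, "az": 0}, {"claw": 0, "tx": -0.001, "ty": 0, "tz": 0, "ax": 0, "ay": 0, "az": 0}]}}

```text
t: 8.9
position: [0.6164, 0.0656, 0.02]
tcp_rot: [-3.138, -0.155, -0.002]
contact_force: [2.8, -0.4, 0.3]
finger_gap: 0.0003
grasp_force: 1.3
```

The force rose to 2.8 N and the tool stalled at stage x of about -79 mm, where the dish should meet the bar (-80 mm). I'll back away and lift clear.

>>> {"fn": "send_rows", "kwargs": {"plan": [{"claw": 0, "tx": 0.002, "ty": 0, "tz": 0, "ax": 0, "ay": 0, "az": 0}, {"claw": 0, "tx": 0.006, "ty": 0.001, "tz": 0, "ax": 0, "ay": 0, "az": 0}, {"claw": 0, "tx": 0.014, "ty": 0.001, "tz": 0, "ax": 0, "ay": 0, "az": 0}, {"claw": 0, "tx": 0.024, "ty": 0.002, "tz": 0, "ax": 0, "ay": 0, "az": 0}, {"claw": 0, "tx": 0.03, "ty": 0.003, "tz": 0, "ax": 0, "ay": 0, "az": 0}, {"claw": 0, "tx": 0.03, "ty": 0.003, "tz": 0.03, "ax": 0, "ay": 0, "az": 0}, {"claw": 0, "tx": 0.03, "ty": 0.003, "tz": 0.07, "ax": 0, "ay": 0, "az": 0}, {"claw": 0, "tx": 0.03, "ty": 0.003, "tz": 0.11, "ax": 0, "ay": 0, "az": 0}, {"claw": 0, "tx": 0.03, "ty": 0.003, "tz": 0.15, "ax": 0, "ay": 0, "az": 0}, {"claw": 0, "tx": 0.03, "ty": 0.003, "tz": 0.19, "ax": 0, "ay": 0, "az": 0}, {"claw": 0, "tx": 0.03, "ty": 0.003, "tz": 0.2, "ax": 0, "ay": 0, "az": 0}, {"claw": 0, "tx": 0.03, "ty": 0.003, "tz": 0.2, "ax": 0, "ay": 0, "az": 0}]}}

```text
t: 9.9
position: [0.6481, 0.0691, 0.2241]
tcp_rot: [-3.137, -0.155, -0.012]
contact_force: [-0.4, -0.2, -0.6]
finger_gap: 0.0007
grasp_force: 0.0
```

>>> {"fn": "send_rows", "kwargs": {"plan": [{"claw": 0, "tx": 0.0, "ty": -0.04, "tz": 0, "ax": 0, "ay": 0, "az": 0}, {"claw": 0, "tx": 0.0, "ty": -0.08, "tz": 0, "ax": 0, "ay": 0, "az": 0}, {"claw": 0, "tx": 0.0, "ty": -0.12, "tz": 0, "ax": 0, "ay": 0, "az": 0}, {"claw": 0, "tx": 0.0, "ty": -0.16, "tz": 0, "ax": 0, "ay": 0, "az": 0}, {"claw": 0, "tx": 0.0, "ty": -0.2, "tz": 0, "ax": 0, "ay": 0, "az": 0}, {"claw": 0, "tx": 0.0, "ty": -0.24, "tz": 0, "ax": 0, "ay": 0, "az": 0}, {"claw": 0, "tx": 0.0, "ty": -0.28, "tz": 0, "ax": 0, "ay": 0, "az": 0}, {"claw": 0, "tx": 0.0, "ty": -0.3, "tz": 0, "ax": 0, "ay": 0, "az": 0}, {"claw": 0, "tx": 0.0, "ty": -0.3, "tz": 0, "ax": 0, "ay": 0, "az": 0}, {"claw": 0, "tx": 0.0, "ty": -0.3, "tz": 0, "ax": 0, "ay": 0, "az": 0}]}}

```text
t: 10.73
position: [0.6444, -0.233, 0.2171]
tcp_rot: [-3.137, -0.15, 0.005]
contact_force: [0.7, 0.3, -0.5]
finger_gap: 0.0004
grasp_force: 0.0
```

Run:
```python
from h import *
import cv2
q=(.5378,.0557,3.2492)
s=robot.read_state();print(s["t"],s["position"],s["contact_force"])
im=robot.read_camera("scene")[:,:,::-1].copy(); cv2.imwrite("pics/s7.png",im)
# agar colour ellipse now vs. start: shift in stage x
for f in("pics/scene0.png","pics/s7.png"):
    i=cv2.imread(f).astype(int); m=((i[:,:,2]-i[:,:,0]>18)&(i[:,:,2]-i[:,:,0]<70)).astype(np.uint8); m[:160]=0;m[250:]=0;m[:,:290]=0;m[:,390:]=0
    n,l,st,c=cv2.connectedComponentsWithStats(m); k=1+np.argmax(st[1:,4])
    P=least_squares(lambda a:(proj("scene",np.r_[a,.026])-c[k]).ravel(),[.6,.05]).x
    print(f,st[k],c[k],R.from_rotvec([0,0,-q[2]]).apply(np.r_[P-q[:2],0]))
# slide unchanged? compare thumb/bar region with the earlier caught picture via template
a=cv2.imread("pics/s4.png"); b=cv2.convertScaleAbs(cv2.resize(im[130:250,275:435],None,fx=5,fy=5,interpolation=2),alpha=1.4)
r=cv2.matchTemplate(b,a[150:290,500:600],cv2.TM_CCOEFF_NORMED);print(cv2.minMaxLoc(r))
```

```text
10.7333 [ 0.64436468 -0.23304646  0.21708884] [ 0.69255297  0.30629598 -0.4702918 ]
pics/scene0.png [305 202  39  22 660] [324.1030303  212.59090909] [-0.09136369 -0.00063128  0.        ]
pics/s7.png [328 190  37  21 589] [346.36502547 200.24278438] [-0.02837007 -0.00168831  0.        ]
(-0.5798706412315369, 0.9857155084609985, (434, 212), (500, 150))
```

The thumb plate matches its caught position exactly. The dish is at stage x of about -25 to -28 mm, against an ideal of -25, and the contact force confirmed it touched the bar. I'm handing in.

```bash
python3 -c "
from workcell import robot
print(robot.close_job())"
```

```text
the job is handed in; nothing more can be done
None
```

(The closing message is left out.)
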